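Serve the red sweet with the rocker dispenser

ROBOT

A 6-joint arm with a two-finger parallel gripper is mounted at the origin on the work surface. World frame = base frame: x ahead of the robot, y to its left, z up, the work surface at z = 0. Lengths are in m, angles in rad, forces in N, time in s.
With the tool pointing down it reaches from about 0.35 to 0.975 m from the base axis. Payload 17.4 kg.
Tool frame: the origin (TCP) lies midway between the tips of the shut fingers; the grasp point (between the pads) lies 19 mm behind it; z points along the fingers, y is the line along which they close (so a half turn about z gives the same grasp; the last joint's range is limited). The gripper opens to 85 mm and grips with 20 to 120 N. Pads are 22 mm wide; open, the fingers measure 114 mm over their backs; the gripper's body (76 mm by 85 mm) begins 54 mm behind the grasp point. The pads swing forward as they close: fully open they stand 13 mm farther back than shut.
Start: joints at [-1.376, 0.116, 1.442, -0, 1.584, -0.038], TCP at [0.156, -0.657, 0.206] pointing down, gripper open.
Joint ranges: [-2.83, 2.83], [-0.83, 2.19], [0.07, 2.5], [-1.14, 4.28], [0.01, 3], [-2.97, 2.97]. Speed limits (rad/s): [1.89, 1.89, 2.22, 3.14, 3.14, 3.14].

INTERFACE

Orientations are given as a unit quaternion [x, y, z, w].
In Python, from bench import robot gives the robot as it stands.
- The arm moves only by the tool play_rows, never from a script. Its arguments are lists of equal length, an entry for each row: "twist": the turn, a rotation vector about the tool's x, y, z in rad, a list of three; "slide": the shift along the tool's x, y, z in mm, a list of three; "grip": the finger opening in mm, from 0 to 85.4. In form: {"twist": [[rx, ry, rz], ...], "slide": [[x, y, z], ...], "grip": [grip, ...]}. A call has 1 to 8 rows; each row is the pose to reach, as a shift and turn from the pose commanded when the call began, along the tool's axes at that moment; what a row does not reach only later rows make up. A row lasts 1/8 s, in which the tool goes at most 62.5 mm and 10.7 degrees, less where a joint would pass 70% of its speed; a pose out of reach is approached as far as the arm can. A call with a gripper value outside its range is refused whole. The fingers move at their own pace and stop on an object; the grip force is fixed at half the most. Time passes only in rows, so rows that repeat a pose let the fingers close. It gives the time, the measured TCP pose, the force, the opening and the grip force at its end, in the units of the state.
- robot.read_state(): the state, without advancing time (a new reading comes with each control period).
- robot.capture(name): name is "scene" or "top" or "wrist"; returns a dict with "frame" (400x640x3 uint8, blue, green, red), "depth" (400x640 float32, m along the optical axis (not along the pixel's ray), 0 where there is no reading), "vfov" (degrees; the focal length in pixels is half the picture's height over the tangent of half this angle, whatever the lens; pixels are square), "cx", "cy" (the principal point, pixels), "k1" (the pictures are not rectified: a ray, as slopes to the right and down, at radius r is drawn at 1 + k1 r^2 times it, then the intrinsics apply), "R" (3x3) and "t" (3): a world point X has camera coordinates R X + t. Camera axes: x right, y down, z forward; pixel columns grow to the right and rows downward; lengths in m; the calibration is good to about 2 mm. A picture is of the moment at which its call begins.
- robot.hand_in(): hands the job in; it is judged then, once.
The state is a dict: "time": time; "q": joint angles; "dq": joint speeds; "effort": joint torques, N m; "tool_pos": TCP position; "eef_rot": TCP orientation; "contact_force": force on the tool from outside, world axes, zero at the start; "moment": the same for the moment, N m; "opening": finger opening in m; "gripper_force": force on a finger pad.
Only numpy, scipy, OpenCV 4.12 (cv2) and the standard library are available. Lean on these libraries where they do the work, as an engineer would, in place of code of your own. Each camera call takes 0.05 s, during which the arm holds its last target. There are 200 camera calls.

TASK

Slide the empty terracotta dish along the ledge until it stands under the spout of the lane that holds the red sweet, then press that lane's wooden paddle down so that the clear gate at its other end lifts and the sweet rolls into the dish, and let the paddle come back up. Only push and press: grip or lift nothing and do not touch the sweets. The blue sweet stays behind its gate, and everything else, on the lazy Susan and off it, stays where it is.

Things in the scene. Friction and masses are not known exactly. Their poses are not given: they have to be found in the camera images.
- dish: Empty round terracotta dish, loose on the ledge, about 0.3 kg: 106 mm across the rim, 96 mm across the foot, 36 mm high, wall 5 mm, inner floor 6 mm above the ledge. Origin: centre of its underside, z up.
- red_sweet: Hard round red sweet, a ball 28 mm across, about 20 g; at the start it lies in one of the two lanes of the dispenser, against that lane's closed gate. Which lane varies. Origin: its centre.
- blue_sweet: The same ball in blue, in the other lane, against the other gate. Origin: its centre.
- dispenser: Wooden twin-lane sweet dispenser, fixed; base 190 x 160 x 50 mm high, posts to 135 mm. Origin: on the ledge between the lanes (lane a at x = -45 mm, b at +45). Its -y axis points the way sweets roll, +y to the paddles. Along y: base -50 to +110 mm, lips -90, gates -60, rocker pins +20 (125 mm up), paddle centres +120. Clear-sided lanes slope 8 degrees; the spouts overhang the base by 40 mm.
- spout_a (a point): Middle of the lip of lane a's spout, on the lane's floor, 60 mm above the ledge (underside 54 mm up, so the dish's rim passes below). A sweet lands 20 to 45 mm beyond the lip: the dish stands right with its centre about 30 mm beyond the lip (dispenser's -y), in line with the lane; it then does not touch the base.
- spout_b (a point): The same for lane b.
- paddle_a (a point): Centre of the top face of lane a's paddle, a dark wooden pad 45 x 44 mm and 10 mm thick, at the rocker's end opposite the gate, 100 mm from its pin; 132 mm above the ledge at rest. It moves with the rocker.
- paddle_b (a point): The same for lane b.
- rocker_a (a joint): Angle of lane a's rocker (rad): 0 at rest, gate shut; grows as the paddle is pressed, to a stop at 0.45 (paddle centre about 44 mm lower, gate about 35 mm higher). Above about 0.35 the sweet rolls out under the gate, in under 1 s. A spring brings it back: about 1.5 N on the paddle starts it, about 4 N holds it down.
- rocker_b (a joint): The same for lane b.
- acoma_pot: Painted white pot with black and terracotta bands, 104 mm across, 100 mm high, loose on the lazy Susan (a cherry wood turntable 320 mm across, to the robot's right, its top 34 mm above the ledge; it turns easily). Origin: centre of its underside.
- pitcher: Blue glazed pitcher, 76 mm across plus a handle, 115 mm high, loose on the lazy Susan. Origin: centre of its underside.
- paperweight: Green glass dome, 68 mm across, 50 mm high, loose on the lazy Susan. Origin: centre of its underside.
- juniper_bird: Carved wooden bird on a round foot 56 mm across, about 87 mm high and 115 mm long, loose on the lazy Susan. Origin: centre of its underside.
- brass_bell: Brass hand bell, 60 mm across, 87 mm high, loose on the ledge. Origin: centre of its underside.
- sweet_jar: Amber glass jar with a steel lid, 80 mm across, 120 mm high, loose on the ledge. Origin: centre of its underside.
- mug: White mug, 80 mm across plus a handle, 90 mm high, loose on the ledge. Origin: centre of its underside.
Not all that is in view belongs to the job. There is more than one size of the dish; the one meant has the size given above.

How it is judged:
On the way, in this order (a step that is already met when the one before it is completed fails the run):
1. the dish has been slid below one of the spouts ((horizontal distance between dish and spout_a below 0.08 m or horizontal distance between dish and spout_b below 0.08 m)), for 0.1 s.
2. a paddle is pressed down and lifts its gate (value of joint any of rocker_a, rocker_b above 0.25 rad), for 0.05 s.
3. the red sweet lies in the dish (horizontal distance between red_sweet and dish below 0.04 m and z of red_sweet in the frame of dish between 0.014 and 0.03 m), for 0.2 s.
At the end, for the whole second after the job is handed in: The red sweet lies on the floor of the dish (centre within 40 mm of the dish's axis, 14 to 30 mm above its underside), almost at rest; the dish stands flat on the ledge; both rockers are back up (below 0.06 rad); the blue sweet is within 20 mm of where it started (all of step 3 and linear speed of red_sweet below 0.1 m/s and angle between dish's own z axis and vertical below 0.05 rad and height (world z) of dish below 0.004 m and linear speed of dish below 0.02 m/s and value of joint each of rocker_a, rocker_b below 0.06 rad and distance of blue_sweet from where it was at the start of the episode below 0.02 m); the robot touches nothing.
It fails at once if the dish is lifted or tipped (height (world z) of dish above 0.012 m or angle between dish's own z axis and vertical above 0.25 rad).
It fails at once if a sweet is touched by the robot or lifted (contact force between any of the fingers, the arm and red_sweet above 0.2 N or contact force between any of the fingers, the arm and blue_sweet above 0.2 N or height (world z) of any of red_sweet, blue_sweet above 0.115 m).
It fails at once if the blue sweet is let out (distance of blue_sweet from where it was at the start of the episode above 0.025 m).
It fails at once if a bystander is moved or tipped (distance of any of acoma_pot, pitcher, paperweight, juniper_bird, brass_bell, sweet_jar, mug from where it was at the start of the episode above 0.025 m or angle between any of acoma_pot, pitcher, paperweight, juniper_bird, brass_bell, sweet_jar, mug's own z axis and vertical above 0.3 rad).
It also fails if it takes over 54 s, if anything falls off the work surface, if the arm or the gripper's body presses on something with over 40 N, if the wrist force passes 120 N, or if a joint passes its speed limit or range.

## Working session

There is one attempt and no reset: what is moved stays moved. The work goes in short steps, Python scripts to look and compute and a tool call to move; the robot and the scene stay as the last step left them, time stands still between calls to the robot, and variables do not carry over. Pictures are saved under pics/ and viewed, at most 10 in all, crops included, and the job is handed in when it is done.

Besides the shell and the picture viewer there is one more tool, called after ">>>" as name(argument=value, ...) on one line, values as JSON. play_rows: Moves the arm, as the interface text tells. Its arguments: {"type":"object","properties":{"twist":{"type":"array"},"slide":{"type":"array"},"grip":{"type":"array"}},"required":["twist","slide","grip"]}

```bash
mkdir -p pics
cat > h.py <<'E'
import numpy as np, cv2
from bench import robot
def K(c):
    f=c["frame"].shape[0]/2/np.tan(np.radians(c["vfov"])/2); return f
def ray(c,u,v):
    f=K(c); d=np.array([(u-c["cx"])/f,(v-c["cy"])/f]); p=d.copy()
    for _ in range(20): p=d/(1+c["k1"]*(p@p))
    return np.array([p[0],p[1],1.])
def onplane(c,u,v,z):
    R,t=np.array(c["R"]),np.array(c["t"]); o=-R.T@t; d=R.T@ray(c,u,v)
    return o+d*(z-o[2])/d[2]
def pt(c,u,v):
    R,t=np.array(c["R"]),np.array(c["t"]); z=c["depth"][int(round(v)),int(round(u))]
    return R.T@(ray(c,u,v)*z-t)
def cloud(c):
    f=K(c); H,W=c["depth"].shape; u,v=np.meshgrid(np.arange(W),np.arange(H))
    d=np.stack([(u-c["cx"])/f,(v-c["cy"])/f],-1); p=d.copy()
    for _ in range(20): p=d/(1+c["k1"]*(p**2).sum(-1,keepdims=True))
    P=np.concatenate([p,np.ones((H,W,1))],-1)*c["depth"][...,None]
    return (P-np.array(c["t"]))@np.array(c["R"])
E
python3 - <<'E'
from h import *
import pickle
for n in ("scene","top"):
    c=robot.capture(n); pickle.dump(c,open(n+".pkl","wb")); cv2.imwrite(f"pics/{n}0.png",c["frame"])
    print(n,c["vfov"],c["k1"],-np.array(c["R"]).T@c["t"])
print(robot.read_state())
E
```

```text
scene 54.94104211910951 -0.04483452583614418 [1.31881827 0.42307781 0.99030279]
top 54.946085522357365 0.011330410851053022 [ 0.35967231 -0.0575793   1.44202793]
{'time': 0.1, 'q': array([-1.37582866e+00,  1.16423639e-01,  1.44222284e+00,  2.60496152e-05,
        1.58400947e+00, -3.77748255e-02]), 'dq': array([ 2.41998658e-04, -3.29131616e-04, -3.85284509e-04, -7.00827210e-04,
       -4.74635796e-04,  3.11262363e-05]), 'effort': array([ 1.47878851e-03, -7.33665991e+01, -6.33789897e+01, -1.46167745e-04,
        5.24614326e-03, -3.92157560e-06]), 'tool_pos': array([ 0.15566172, -0.65658997,  0.20523057]), 'eef_rot': array([ 9.93236345e-01,  1.16108917e-01, -2.87590802e-05, -5.31029467e-04]), 'contact_force': array([ 0.23914381,  0.7783117 , -0.61308655]), 'moment': array([-0.00074952, -0.00045686,  0.03995719]), 'gripper_force': 0.0, 'opening': 0.08498983217142149}
```

View pics/top0.png

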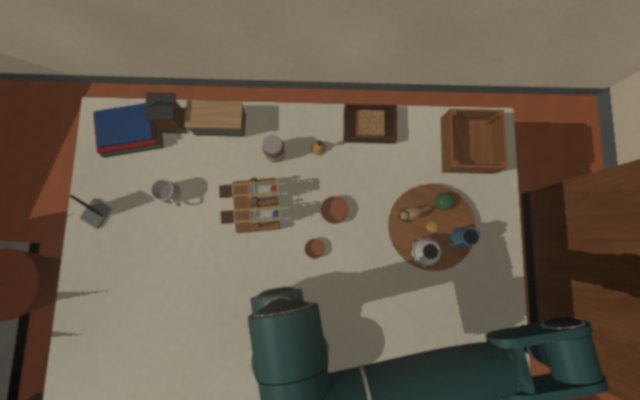

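View pics/scene0.png

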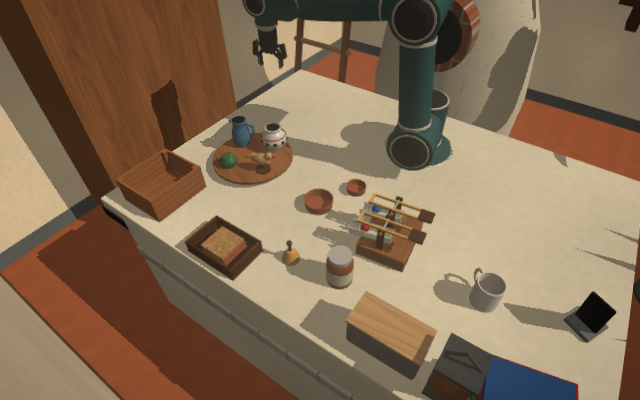

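The top view shows the dispenser around (257,205), with its paddles on the left at (226,190) and (227,216). The red sweet is near (274,188) in the far lane and the blue one near (275,214) in the near lane. There are two dish candidates: a larger one at (335,209) and a smaller one at (315,248). I'll measure both and confirm in a crop.

Run:
```python
from h import *
import pickle
c=pickle.load(open("top.pkl","rb")); P=cloud(c); hsv=cv2.cvtColor(c["frame"],cv2.COLOR_BGR2HSV)
for (u,v) in ((335,209),(315,248)):
    x0,y0=u-22,v-22
    m=np.zeros(P.shape[:2],np.uint8); s=np.s_[y0:v+22,x0:u+22]
    m[s]=((hsv[s][...,1]>110)&((hsv[s][...,0]<14)|(hsv[s][...,0]>170))).astype(np.uint8)*255
    k=max(cv2.findContours(m,0,cv2.CHAIN_APPROX_NONE)[0],key=cv2.contourArea)
    (a,b),r=cv2.minEnclosingCircle(k); q=cv2.convexHull(k)[:,0]
    z=P[m>0][:,2]
    for h in (0.03,0.036):
      W=np.array([onplane(c,*p,h)[:2] for p in q]); (x,y),rr=cv2.minEnclosingCircle(W.astype(np.float32))
      print((u,v),"zmax",np.percentile(z,95).round(3),"ctr",round(x,4),round(y,4),"diam",round(2*rr,4))
# dispenser: paddles & other
for name,(u0,u1,v0,v1) in dict(pads=(214,236,180,226)).items():
    s=np.s_[v0:v1,u0:u1]; z=P[s][...,2]; m=((z>0.115)&(z<0.145)).astype(np.uint8)
    n,l,st,ce=cv2.connectedComponentsWithStats(m)
    for i in range(1,n):
        if st[i,4]>20: 
            p=P[s][l==i]; print("pad",st[i],p.mean(0).round(4),p.min(0).round(3),p.max(0).round(3), onplane(c,u0+ce[i][0],v0+ce[i][1],0.132).round(4))
# heights map points for sweets
for n,lo,hi in (("red",(0,150,60),(8,255,255)),("blue",(105,100,50),(130,255,255))):
    s=np.s_[180:225,262:285]; m=cv2.inRange(hsv[s],lo,hi); ys,xs=np.nonzero(m)
    print(n,len(xs),xs.mean()+262,ys.mean()+180,onplane(c,xs.mean()+262,ys.mean()+180,0.078).round(3), P[s][m>0].mean(0).round(3))
# base top-height outline (z 0.045..0.055)
s=np.s_[170:240,225:290]; z=P[s][...,2]; m=((z>0.04)&(z<0.14)).astype(np.uint8)
k=max(cv2.findContours(m,0,cv2.CHAIN_APPROX_NONE)[0],key=cv2.contourArea); print(cv2.minAreaRect(P[s][m>0][:,:2].astype(np.float32)))
a=cv2.resize(c["frame"][165:265,205:355],None,fx=5,fy=5,interpolation=cv2.INTER_CUBIC)
a=cv2.convertScaleAbs(a,alpha=1.4,beta=10)
cv2.imwrite("pics/crop0.png",a)
```

```text
(335, 209) zmax 0.032 ctr 0.5327 -0.1491 diam 0.0987
(335, 209) zmax 0.032 ctr 0.532 -0.1487 diam 0.0983
(315, 248) zmax 0.018 ctr 0.3911 -0.0804 diam 0.0645
(315, 248) zmax 0.018 ctr 0.391 -0.0803 diam 0.0643
pad [  5   4  17  14 185] [0.5768 0.2326 0.1315] [0.554 0.2   0.119] [0.602 0.257 0.138] [0.5767 0.2325 0.132 ]
pad [  6  30  16  14 184] [0.4878 0.2226 0.1311] [0.465 0.195 0.122] [0.511 0.25  0.14 ] [0.4877 0.2224 0.132 ]
red 13 273.15384615384613 188.76923076923077 [0.597 0.075 0.078] [0.594 0.073 0.094]
blue 13 274.61538461538464 213.6153846153846 [0.507 0.066 0.078] [0.505 0.065 0.093]
((0.5444967150688171, 0.12920337915420532), (0.19048389792442322, 0.21631574630737305), 6.707579612731934)
```

View pics/crop0.png

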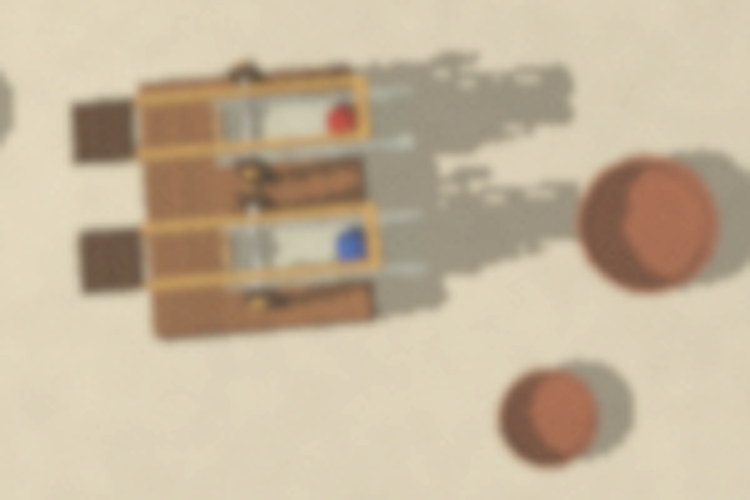

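The crop shows the larger terracotta dish at crop (648,222), about 0.10 m across, so this is the 106 mm one. The small one at (548,417) is 64 mm across, a decoy. The red sweet at (342,118) is in the far lane, which is lane b (world +x). The paddle spacing of 89.6 mm and the sweet positions agree with the given geometry. Next I compute the approach.

```bash
cat >> h.py <<'E'
from scipy.spatial.transform import Rotation as Ro
def plan(targets, base=None):
    """targets: (x,y,z,yaw of tool y axis in deg) -> twist, slide from the current pose (tool pointing down)"""
    s=robot.read_state(); R0=Ro.from_quat(s["eef_rot"]); p=np.array(s["tool_pos"])
    for x,y,z,a in targets:
        ya=np.array([np.cos(np.radians(a)),np.sin(np.radians(a)),0]); za=np.array([0,0,-1.]); xa=np.cross(ya,za)
        R=Ro.from_matrix(np.c_[xa,ya,za])
        print("twist",(R0.inv()*R).as_rotvec().round(3),"slide",(1000*R0.inv().apply(np.array([x,y,z])-p)).round(1))
E
python3 - <<'E'
from h import *
import pickle
c=pickle.load(open("top.pkl","rb"))
print("susan",onplane(c,433,227,.034),"dish",onplane(c,334.8,209.6,.036))
print("padb",onplane(c,225.6,191.2,.132),"pada",onplane(c,227.1,217.1,.132))
d0=np.array([.532,-.149]); g=np.array([.603,-.001]); d=(g-d0)/np.linalg.norm(g-d0); a=np.degrees(np.arctan2(d[1],d[0]))-90
print(d,a)
p=d0-.082*d
s=robot.read_state(); print(s["tool_pos"])
plan([(*p,.206,a),(*p,.004,a)])
E
```

```text
susan [ 0.47738399 -0.5111076   0.034     ] dish [ 0.53201374 -0.15077155  0.036     ]
padb [0.57454915 0.2331396  0.132     ] pada [0.4851852  0.22263465 0.132     ]
[0.43253301 0.9016181 ] -25.62841887821753
[ 0.15566172 -0.65658997  0.20523057]
twist [-0.001 -0.001 -0.891] slide [ 4.317e+02 -3.433e+02 -4.000e-01]
twist [-0.001 -0.001 -0.891] slide [ 431.7 -343.1  201.6]
```

>>> play_rows(twist=[[0, 0, -0.15], [0, 0, -0.3], [0, 0, -0.45], [0, 0, -0.6], [0, 0, -0.75], [0, 0, -0.89], [0, 0, -0.89], [0, 0, -0.89]], slide=[[45, -36, 0], [90, -72, 0], [138, -110, 0], [186, -148, 0], [234, -186, 0], [282, -224, 0], [330, -262, 0], [375, -298, 0]], grip=[60, 60, 60, 60, 60, 60, 60, 60])

```text
time: 1.1
tool_pos: [0.4527, -0.2784, 0.2058]
eef_rot: [0.846, 0.532, 0.0, 0.0]
contact_force: [0.2, -0.3, 0.8]
opening: 0.06
gripper_force: 0.0
```

Run:
```python
from h import *
s=robot.read_state(); print(s["tool_pos"],s["opening"],s["q"])
plan([(.4965,-.223,.206,-25.6),(.4965,-.223,.03,-25.6)])
```

```text
[ 0.4527153  -0.27843877  0.20582885] 0.06003892437901709 [-5.99406588e-01 -1.99588343e-01  1.74759767e+00  5.80144076e-06
  1.59350462e+00 -1.51613432e-01]
twist [ 0.     0.    -0.001] slide [68.9 15.5 -0.2]
twist [ 0.     0.    -0.001] slide [ 68.9  15.5 175.8]
```

>>> play_rows(twist=[[0, 0, 0], [0, 0, 0], [0, 0, 0]], slide=[[35, 8, 0], [68, 15, 0], [68, 15, 0]], grip=[60, 60, 60])

```text
time: 1.48
tool_pos: [0.4956, -0.2239, 0.2055]
eef_rot: [0.846, 0.533, -0.0, -0.0]
contact_force: [0.0, 0.1, -0.8]
opening: 0.0597
gripper_force: 0.0
```

Run:
```python
from h import *
c=robot.capture("wrist"); cv2.imwrite("pics/w1.png",c["frame"]); P=cloud(c)
hsv=cv2.cvtColor(c["frame"],cv2.COLOR_BGR2HSV)
m=((P[...,2]>.028)&(P[...,2]<.042)&(c["depth"]>0)&(hsv[...,1]>90)&(abs(P[...,0]-.53)<.09)&(abs(P[...,1]+.15)<.09))
W=P[m][:,:2].astype(np.float32); print(len(W))
if len(W)>10: print(cv2.minEnclosingCircle(W), np.percentile(P[m][:,2],[5,95]))
print(robot.read_state()["tool_pos"])
```

```text
2597
((0.5333999395370483, -0.14799430966377258), 0.05270633473992348) [0.02939228 0.03773694]
[ 0.49502884 -0.22491694  0.20555307]
```

View pics/w1.png

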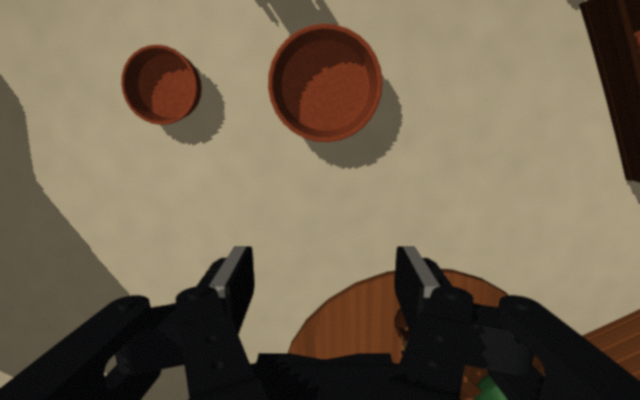

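The wrist view shows the dish at (325,83), centred between the fingers at (240,265) and (410,265). Its rim measures 105 mm, at (0.533,-0.148), so the identity is confirmed. Now I descend and start the push.

>>> play_rows(twist=[[0, 0, 0], [0, 0, 0], [0, 0, 0], [0, 0, 0], [0, 0, 0], [0, 0, 0]], slide=[[0, 0, 50], [0, 0, 105], [0, 0, 155], [0, 0, 185], [0, 0, 197], [0, 0, 197]], grip=[60, 60, 60, 60, 60, 60])

```text
time: 2.28
tool_pos: [0.4946, -0.226, 0.009]
eef_rot: [0.847, 0.532, -0.0, -0.0]
contact_force: [-0.3, 0.0, 0.4]
opening: 0.06
gripper_force: 0.0
```

>>> play_rows(twist=[[0, 0, 0], [0, 0, 0], [0, 0, 0], [0, 0, 0], [0, 0, 0], [0, 0, 0], [0, 0, 0], [0, 0, 0]], slide=[[12, 0, 0], [22, 0, 0], [30, 0, 0], [38, 0, 0], [48, 0, 0], [60, 0, 0], [72, 0, 0], [84, 0, 0]], grip=[60, 60, 60, 60, 60, 60, 60, 60])

```text
time: 3.28
tool_pos: [0.5316, -0.149, 0.0089]
eef_rot: [0.846, 0.532, -0.0, -0.0]
contact_force: [0.9, -0.6, -0.0]
opening: 0.0595
gripper_force: 0.0
```

```bash
cat >> h.py <<'E'
def dish(n="wrist"):
    c=robot.capture(n); P=cloud(c); hsv=cv2.cvtColor(c["frame"],cv2.COLOR_BGR2HSV)
    m=((P[...,2]>.026)&(P[...,2]<.042)&(c["depth"]>0)&(hsv[...,1]>90)&((hsv[...,0]<14)|(hsv[...,0]>170))&(P[...,0]>.46)&(P[...,0]<.70)&(abs(P[...,1]+.08)<.14)).astype(np.uint8)
    W=P[m>0][:,:2].astype(np.float32); print(n,len(W))
    if len(W)>10: print(cv2.minEnclosingCircle(W),"x",np.percentile(W[:,0],[1,99]),"y",np.percentile(W[:,1],[1,99]))
    return c
E
python3 - <<'E'
from h import *
dish("top"); c=dish("scene"); s=robot.read_state(); print(s["tool_pos"],s["contact_force"],s["time"])
E
```

```text
top 26
((0.5159116983413696, -0.13898518681526184), 0.04615175724029541) x [0.48625184 0.53323802] y [-0.18057369 -0.09632513]
scene 131
((0.5356390476226807, -0.1493222713470459), 0.05439086630940437) x [0.48646313 0.58834791] y [-0.1944064  -0.09645064]
[ 0.53166386 -0.14875164  0.00888313] [0.39921107 0.58548463 0.42036626] 3.375
```

Run:
```python
from h import *
c=robot.capture("scene"); a=c["frame"][130:290,240:480]; cv2.imwrite("pics/s2.png",cv2.resize(a,None,fx=3.3,fy=3.3,interpolation=cv2.INTER_CUBIC))
```

```text
(no output)
```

View pics/s2.png

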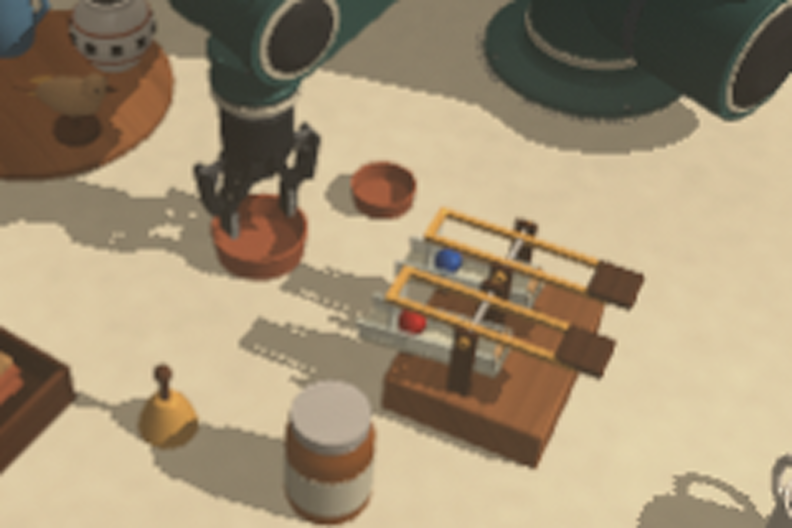

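The picture shows the fingertips at crop (235,225) and (292,205), over or inside the dish at (260,235), and the dish hasn't moved. So the fingers are higher than the reading implies. I'll measure them before moving on.

Run:
```python
from h import *
c=robot.capture("scene"); P=cloud(c); hsv=cv2.cvtColor(c["frame"],cv2.COLOR_BGR2HSV)
m=(hsv[...,2]<75)&(c["depth"]>0)&(hsv[...,1]<120)&(abs(P[...,0]-.53)<.09)&(abs(P[...,1]+.15)<.09)&(P[...,2]>.01)&(P[...,2]<.14)
for lo in np.arange(.01,.14,.01):
    q=P[m&(P[...,2]>=lo)&(P[...,2]<lo+.01)]
    if len(q): print(round(lo,3),len(q),q.mean(0).round(3),q.min(0).round(3),q.max(0).round(3))
c=robot.capture("wrist"); P=cloud(c); cv2.imwrite("pics/w2.png",c["frame"])
hsv=cv2.cvtColor(c["frame"],cv2.COLOR_BGR2HSV); m=(c["depth"]>0)&(hsv[...,1]>100)&((hsv[...,0]<14)|(hsv[...,0]>170))&(P[...,2]>.03)&(P[...,2]<.042)&(abs(P[...,0]-.55)<.1)
print(m.sum(), P[m].min(0) if m.any() else 0, P[m].max(0) if m.any() else 0)
```

```text
0.04 4 [ 0.504 -0.138  0.045] [ 0.5   -0.145  0.041] [ 0.509 -0.131  0.048]
0.05 9 [ 0.542 -0.151  0.054] [ 0.502 -0.166  0.05 ] [ 0.573 -0.131  0.059]
0.06 11 [ 0.543 -0.15   0.065] [ 0.507 -0.167  0.062] [ 0.575 -0.13   0.07 ]
0.07 11 [ 0.53  -0.145  0.076] [ 0.499 -0.164  0.071] [ 0.576 -0.13   0.08 ]
0.08 25 [ 0.544 -0.148  0.087] [ 0.48  -0.177  0.082] [ 0.583 -0.116  0.09 ]
0.09 48 [ 0.535 -0.145  0.094] [ 0.479 -0.183  0.09 ] [ 0.592 -0.114  0.1  ]
0.1 47 [ 0.548 -0.148  0.105] [ 0.479 -0.17   0.1  ] [ 0.598 -0.113  0.11 ]
0.11 49 [ 0.538 -0.14   0.115] [ 0.479 -0.175  0.11 ] [ 0.597 -0.113  0.12 ]
0.12 54 [ 0.544 -0.142  0.126] [ 0.48  -0.177  0.12 ] [ 0.596 -0.113  0.13 ]
0.13 70 [ 0.542 -0.141  0.135] [ 0.483 -0.183  0.13 ] [ 0.599 -0.11   0.14 ]
8457 [ 0.48388466 -0.2003284   0.03000106] [ 0.58610522 -0.09514525  0.0419377 ]
```

View pics/w2.png

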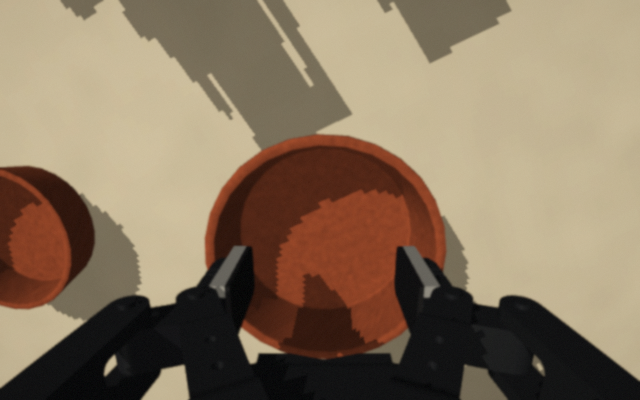

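The wrist view shows the fingertips at (240,265) and (410,265), inside the rim outline and above it at about z = 0.045. The dish is unmoved at (0.535,-0.148). The tips stand about 28 mm higher than the reported TCP suggests, so I'll back off along the same path and lower in guarded steps.

>>> play_rows(twist=[[0, 0, 0], [0, 0, 0], [0, 0, 0], [0, 0, 0], [0, 0, 0], [0, 0, 0]], slide=[[-30, 0, 0], [-60, 0, 0], [-84, 0, 0], [-84, 0, 4], [-84, 0, 8], [-84, 0, 12]], grip=[60, 60, 60, 60, 60, 60])

```text
time: 4.28
tool_pos: [0.495, -0.225, -0.0035]
eef_rot: [0.846, 0.533, -0.0, -0.0]
contact_force: [0.1, -1.0, -0.4]
opening: 0.0603
gripper_force: 0.0
```

Run:
```python
from h import *
c=robot.capture("scene"); P=cloud(c); s=robot.read_state(); t=s["tool_pos"]; print(t)
d=np.array([.433,.902]); 
q=P[(c["depth"]>0)&(np.linalg.norm(P[...,:2]-t[:2],axis=-1)<.075)&(P[...,2]>.006)&(P[...,2]<.1)]
for z in np.arange(.006,.1,.006):
    k=q[(q[:,2]>=z)&(q[:,2]<z+.006)]
    if len(k): l=(k[:,:2]-t[:2])@np.array([-d[1],d[0]]); print(round(z,3),len(k),l.min().round(3),l.max().round(3),np.sort(l)[::max(1,len(l)//6)].round(3))
```

```text
[ 0.49475709 -0.2248835  -0.00403312]
0.006 64 -0.05 0.035 [-0.05  -0.018 -0.009 -0.001  0.007  0.019  0.031]
0.012 24 -0.027 0.036 [-0.027 -0.011  0.002  0.009  0.02   0.033]
0.018 28 -0.041 0.038 [-0.041 -0.025 -0.013 -0.003  0.012  0.024  0.028]
0.024 32 -0.04 0.037 [-0.04  -0.025 -0.005  0.007  0.018  0.028  0.036]
0.03 52 -0.044 0.041 [-0.044 -0.027 -0.014  0.006  0.019  0.029  0.038]
0.036 21 -0.045 0.037 [-0.045 -0.044 -0.04  -0.034 -0.     0.027  0.031]
0.042 13 -0.045 0.039 [-0.045 -0.042 -0.038 -0.032  0.029  0.032  0.039]
0.048 13 -0.046 0.032 [-0.046 -0.045 -0.04  -0.037  0.027  0.028  0.032]
0.054 13 -0.044 0.038 [-0.044 -0.039 -0.033  0.028  0.029  0.032  0.038]
0.06 11 -0.047 0.03 [-0.047 -0.036 -0.033  0.026  0.027  0.027  0.027  0.029  0.029  0.03
  0.03 ]
0.066 13 -0.061 0.043 [-0.061 -0.047 -0.041  0.03   0.031  0.031  0.043]
0.072 27 -0.063 0.058 [-0.063 -0.045 -0.041 -0.035  0.033  0.044  0.052]
0.078 46 -0.064 0.057 [-0.064 -0.059 -0.043 -0.038  0.033  0.045  0.05 ]
0.084 23 -0.065 0.057 [-0.065 -0.041 -0.038 -0.036  0.023  0.049  0.051  0.055]
0.09 31 -0.066 0.061 [-0.066 -0.058 -0.035 -0.029 -0.009  0.051  0.061]
0.096 30 -0.066 0.063 [-0.066 -0.035 -0.031 -0.002  0.009  0.051]
```

>>> play_rows(twist=[[0, 0, 0], [0, 0, 0], [0, 0, 0], [0, 0, 0]], slide=[[0, 0, 3], [0, 0, 6], [0, 0, 8], [0, 0, 8]], grip=[60, 60, 60, 60])

```text
time: 4.82
tool_pos: [0.4948, -0.2255, -0.0113]
eef_rot: [0.847, 0.532, -0.0, -0.0]
contact_force: [0.5, -0.5, -0.4]
opening: 0.0598
gripper_force: 0.0
```

Run:
```python
from h import *
s=robot.read_state(); print(s["tool_pos"],s["contact_force"])
c=robot.capture("scene"); a=c["frame"][110:230,250:400]; cv2.imwrite("pics/s3.png",cv2.resize(a,None,fx=5,fy=5,interpolation=cv2.INTER_CUBIC))
```

```text
[ 0.49475472 -0.22546837 -0.01128406] [ 0.45000268 -0.45174996 -0.37847812]
```

View pics/s3.png

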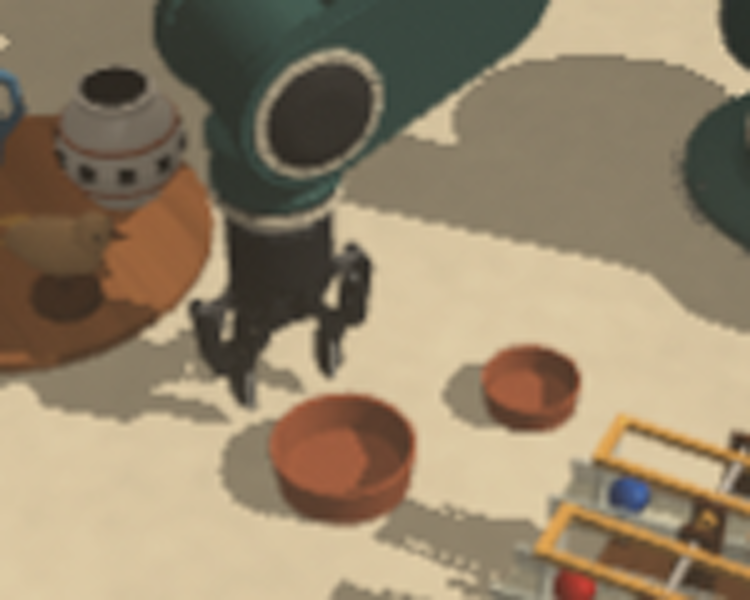

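The picture shows the dish untouched at crop (343,455) and the fingertips at (245,398) and (330,370), clear of it. I'll get the tip heights by intersecting rays with their known horizontal position.

Run:
```python
from h import *
c=robot.capture("scene"); t=robot.read_state()["tool_pos"]; e=np.array([.902,-.433])
o=-np.array(c["R"]).T@c["t"]
for u,v,l in ((299,190.6,.035),(316,185.2,-.035)):
    xy=t[:2]+l*e
    zs=np.arange(-.03,.08,.002); d=[np.linalg.norm(onplane(c,u,v,z)[:2]-xy) for z in zs]; i=np.argmin(d)
    print(u,v,"z",zs[i].round(3),"miss",round(d[i],3),onplane(c,u,v,zs[i]).round(3),"depth pts",[pt(c,u,v+k).round(3) for k in (-4,-2,-1,0)])
```

```text
299 190.6 z 0.018 miss 0.001 [ 0.525 -0.24   0.018] depth pts [array([ 0.53 , -0.234,  0.045]), array([ 0.534, -0.232,  0.039]), array([ 0.533, -0.233,  0.033]), array([ 0.536, -0.231,  0.032])]
316 185.2 z 0.012 miss 0.003 [ 0.461 -0.209  0.012] depth pts [array([ 0.473, -0.2  ,  0.045]), array([ 0.472, -0.201,  0.035]), array([ 0.469, -0.203,  0.026]), array([ 0.472, -0.201,  0.024])]
```

>>> play_rows(twist=[[0, 0, 0], [0, 0, 0], [0, 0, 0], [0, 0, 0], [0, 0, 0], [0, 0, 0], [0, 0, 0], [0, 0, 0]], slide=[[0, 0, 5], [10, 0, 5], [20, 0, 5], [27, 0, 5], [34, 0, 5], [42, 0, 5], [51, 0, 5], [60, 0, 5]], grip=[60, 60, 60, 60, 60, 60, 60, 60])

```text
time: 5.92
tool_pos: [0.5211, -0.1709, -0.0161]
eef_rot: [0.847, 0.532, -0.0, 0.0]
contact_force: [-1.9, -1.6, 0.7]
opening: 0.0598
gripper_force: 1.0
```

Run:
```python
from h import *
dish("scene"); s=robot.read_state(); dish("wrist"); print(s["tool_pos"],s["contact_force"],s["time"])
```

```text
scene 175
((0.5448593497276306, -0.12626796960830688), 0.05662385746836662) x [0.49339817 0.59720569] y [-0.1726695  -0.07063977]
wrist 22240
((0.542799711227417, -0.12414295226335526), 0.05562540888786316) x [0.49440937 0.59549452] y [-0.17156028 -0.07191979]
[ 0.52137591 -0.17024668 -0.01607424] [-0.18471154  0.38790726 -0.65301276] 5.975
```

>>> play_rows(twist=[[0, 0, 0], [0, 0, 0], [0, 0, 0], [0, 0, 0], [0, 0, 0], [0, 0, 0], [0, 0, 0], [0, 0, 0]], slide=[[6, 0, 0], [15, 0, 0], [25, 0, 0], [35, 0, 0], [45, 0, 0], [55, 0, 0], [64, 0, 0], [70, 0, 0]], grip=[60, 60, 60, 60, 60, 60, 60, 60])

```text
time: 7.02
tool_pos: [0.5514, -0.1078, -0.0161]
eef_rot: [0.846, 0.532, -0.0, -0.0]
contact_force: [-1.1, -2.0, -0.1]
opening: 0.06
gripper_force: 0.9
```

Run:
```python
from h import *
dish("scene"); s=robot.read_state(); dish("wrist"); print(s["tool_pos"],s["contact_force"],s["time"])
```

```text
scene 190
((0.5738970041275024, -0.06440571695566177), 0.06096544489264488) x [0.52452388 0.62778863] y [-0.1090234  -0.00792411]
wrist 22262
((0.5736556649208069, -0.06180587783455849), 0.05555986985564232) x [0.52460183 0.62567246] y [-0.10890208 -0.00924868]
[ 0.55155369 -0.10742917 -0.01608304] [ 0.95287716  0.58049894 -0.29993082] 7.075
```

>>> play_rows(twist=[[0, 0, 0], [0, 0, 0], [0, 0, 0], [0, 0, 0], [0, 0, 0], [0, 0, 0], [0, 0, 0], [0, 0, 0]], slide=[[6, 0, 0], [15, 0, 0], [25, 0, 0], [35, 0, 0], [45, 0, 0], [54, 0, 0], [60, 0, 0], [63, 0, 0]], grip=[60, 60, 60, 60, 60, 60, 60, 60])

```text
time: 8.12
tool_pos: [0.5786, -0.0513, -0.0161]
eef_rot: [0.846, 0.532, -0.0, 0.0]
contact_force: [-0.5, -2.6, -0.1]
opening: 0.0601
gripper_force: 0.9
```

>>> play_rows(twist=[[0, 0, 0], [0, 0, 0], [0, 0, 0], [0, 0, 0], [0, 0, 0], [0, 0, 0], [0, 0, 0], [0, 0, 0]], slide=[[0, 0, 0], [-10, 0, 0], [-30, 0, 0], [-50, 0, 0], [-60, 0, -20], [-60, 0, -80], [-60, 0, -140], [-60, 0, -200]], grip=[60, 60, 60, 60, 60, 60, 60, 60])

```text
time: 9.12
tool_pos: [0.5519, -0.1061, 0.1877]
eef_rot: [0.847, 0.532, 0.001, 0.001]
contact_force: [0.8, -0.0, 0.1]
opening: 0.0598
gripper_force: 0.0
```

Run:
```python
from h import *
dish("scene"); s=robot.read_state(); c=dish("wrist"); print(s["tool_pos"],s["contact_force"],s["time"])
cv2.imwrite("pics/w4.png",c["frame"])
```

```text
scene 164
((0.6014425754547119, -0.0036499216221272945), 0.05599459633231163) x [0.5517638  0.65485164] y [-0.05245672  0.04881242]
wrist 2292
((0.5571386218070984, 0.017370834946632385), 0.10113084316253662) x [0.46566359 0.65262961] y [-0.0535082   0.05952757]
[ 0.55397302 -0.10659506  0.19655334] [-1.21663127  0.19422089  9.8659777 ] 9.175
```

View pics/w4.png

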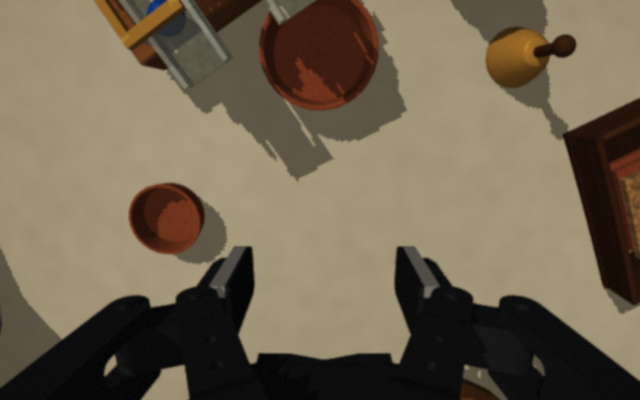

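The wrist view shows the dish at (320,50) under lane b's spout lip near (297,8). Lane a's lip is at (207,73) and the bell at (515,57) is untouched. I'll check the lip positions by ray and plan the paddle approach.

Run:
```python
from h import *
c=robot.capture("wrist")
for z in (.06,.075):
  A=onplane(c,185,88,z),onplane(c,230,57,z); print("lip a",z,A[0].round(4),A[1].round(4),((A[0]+A[1])/2).round(4))
  print("lip b left corner",onplane(c,283,22,z).round(4))
print("expected a",(.510,.018),"b",(.600,.028))
c=robot.capture("top"); P=cloud(c); hsv=cv2.cvtColor(c["frame"],cv2.COLOR_BGR2HSV)
for n,(u,v) in dict(b=(225.6,191.2),a=(227.1,217.1)).items():
    print(n,pt(c,u,v).round(4)); 
    s=np.s_[int(v)-9:int(v)+10,int(u)-11:int(u)+9]; m=(hsv[s][...,2]<105)&(P[s][...,2]>.12)&(P[s][...,2]<.145); q=P[s][m]; print(len(q),q.mean(0).round(4),q.min(0).round(3),q.max(0).round(3))
plan([(.5526,-.108,.30,-25.6),(.575,.237,.30,7)])
print(robot.read_state()["q"])
```

```text
lip a 0.06 [0.4886 0.015  0.06  ] [0.5337 0.0196 0.06  ] [0.5111 0.0173 0.06  ]
lip b left corner [0.584  0.0243 0.06  ]
lip a 0.075 [0.4932 0.012  0.075 ] [0.5361 0.0163 0.075 ] [0.5146 0.0141 0.075 ]
lip b left corner [0.5839 0.0208 0.075 ]
expected a (0.51, 0.018) b (0.6, 0.028)
b [0.5745 0.2331 0.1321]
137 [0.5763 0.2335 0.1318] [0.557 0.213 0.125] [0.597 0.254 0.14 ]
a [0.4851 0.2225 0.1326]
147 [0.4873 0.2228 0.1315] [0.468 0.201 0.121] [0.507 0.245 0.139]
twist [ 0.003 -0.001 -0.002] slide [  -1.6    1.1 -113.6]
twist [ 0.004  0.    -0.571] slide [ 319.  -128.3 -113.8]
[-2.35129363e-01 -1.25835111e-01  1.71400541e+00  3.50509176e-05
  1.54994196e+00  2.13259362e-01]
```

Lane a's lip measures (0.511,0.017) against a predicted (0.510,0.018). That puts the dish target at (0.6035,-0.0025), and the dish stands at (0.602,-0.003), so it is placed. Next I go above paddle b with the fingers shut.

>>> play_rows(twist=[[0, 0, 0], [0, 0, 0], [0, 0, -0.15], [0, 0, -0.3], [0, 0, -0.45], [0, 0, -0.57], [0, 0, -0.57], [0, 0, -0.57]], slide=[[0, 0, -50], [0, 0, -104], [52, -20, -104], [105, -41, -104], [160, -63, -104], [215, -85, -104], [268, -106, -104], [300, -119, -104]], grip=[40, 20, 0, 0, 0, 0, 0, 0])

```text
time: 10.32
tool_pos: [0.5745, 0.2184, 0.2867]
eef_rot: [0.662, 0.749, -0.001, -0.001]
contact_force: [0.8, -0.8, -0.2]
opening: -0.0
gripper_force: 0.0
```

Run:
```python
from h import *
s=robot.read_state(); print(s["tool_pos"],s["opening"],s["q"])
plan([(.576,.234,.30,7),(.576,.234,.15,7)])
```

```text
[0.57449882 0.21835303 0.28667973] -3.53043038695726e-05 [ 3.21586739e-01 -2.36895603e-02  1.45663899e+00  2.43541085e-04
  1.71070463e+00  1.98199466e-01]
twist [-0.002  0.     0.001] slide [ 15.3   3.4 -13.3]
twist [-0.002  0.     0.001] slide [ 15.4   3.7 136.7]
```

>>> play_rows(twist=[[0, 0, 0], [0, 0, 0], [0, 0, 0], [0, 0, 0], [0, 0, 0]], slide=[[15, 3.5, 0], [15, 3.5, 50], [15, 3.5, 95], [15, 3.5, 122], [15, 3.5, 122]], grip=[0, 0, 0, 0, 0])

```text
time: 10.95
tool_pos: [0.5759, 0.2304, 0.1636]
eef_rot: [0.663, 0.749, -0.002, -0.001]
contact_force: [-0.3, 0.1, 0.5]
opening: 0.0002
gripper_force: 0.0
```

Run:
```python
from h import *
s=robot.read_state(); print(s["tool_pos"],s["contact_force"],s["time"])
c=robot.capture("scene"); P=cloud(c); a=c["frame"][160:285,330:480]; cv2.imwrite("pics/s5.png",cv2.resize(a,None,fx=4.8,fy=4.8,interpolation=cv2.INTER_CUBIC))
hsv=cv2.cvtColor(c["frame"],cv2.COLOR_BGR2HSV)
m=(c["depth"]>0)&(np.linalg.norm(P[...,:2]-s["tool_pos"][:2],axis=-1)<.03)&(hsv[...,2]<60)&(P[...,2]>.145); print(m.sum(),np.sort(P[m][:,2])[:10].round(3))
```

```text
[0.57589404 0.23037433 0.16358336] [-0.34100483  0.09525759  0.53493955] 10.95
82 [0.2   0.202 0.204 0.206 0.207 0.209 0.209 0.209 0.21  0.213]
```

View pics/s5.png

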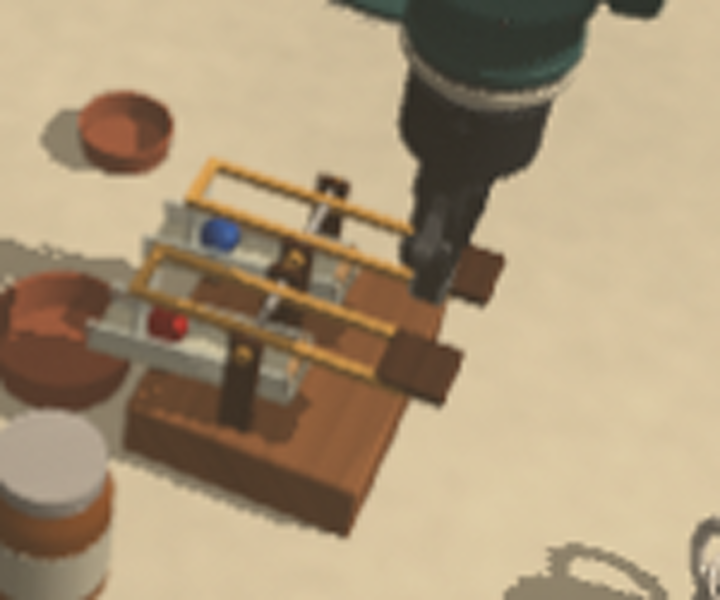

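The scene crop shows the shut fingertips at (430,300), above paddle b at (423,365). The dish at (65,340) sits under lane b, and both sweets are in place.

```bash
cat >> h.py <<'E'
def padz():
    "height of paddle-b region / paddle-a by scene depth, tip by ray"
    c=robot.capture("scene"); P=cloud(c); x=np.array([.9937,.1128]); y=np.array([-.1128,.9937]); o=np.array([.5448,.1117])
    L=np.stack([(P[...,:2]-o)@x,(P[...,:2]-o)@y],-1)
    hsv=cv2.cvtColor(c["frame"],cv2.COLOR_BGR2HSV)
    for n,s in (("a",-.045),("b",.045)):
        m=(abs(L[...,0]-s)<.02)&(abs(L[...,1]-.122)<.022)&(P[...,2]>.07)&(P[...,2]<.15)&(c["depth"]>0); print("pad",n,m.sum(),np.percentile(P[m][:,2],[5,50,95]).round(3) if m.any() else "")
        m=(abs(L[...,0]-s)<.03)&(abs(L[...,1]+.06)<.02)&(P[...,2]>.1)&(P[...,2]<.21)&(c["depth"]>0)&(hsv[...,1]>110); print("gate bar",n,m.sum(),np.percentile(P[m][:,2],[5,50,95]).round(3) if m.any() else "")
    for n,lo,hi,r in (("red",(0,170,60),(6,255,255),0),("blue",(105,100,50),(130,255,255),0)):
        m=cv2.inRange(hsv,lo,hi)>0; m&=(P[...,0]>.45)&(P[...,0]<.68)&(P[...,1]>-.06)&(P[...,1]<.15)&(c["depth"]>0)
        if m.any(): print(n,m.sum(),np.median(P[m],0).round(3))
    return c
E
python3 - <<'E'
from h import *
c=padz(); t=robot.read_state()["tool_pos"]
zs=np.arange(.13,.25,.002); d=[np.linalg.norm(onplane(c,419.6,222.5,z)[:2]-t[:2]) for z in zs]; i=np.argmin(d); print("tip z",zs[i],d[i])
E
```

```text
pad a 82 [0.128 0.131 0.134]
gate bar a 49 [0.122 0.128 0.13 ]
pad b 148 [0.129 0.131 0.134]
gate bar b 57 [0.123 0.127 0.13 ]
red 13 [0.6   0.083 0.09 ]
blue 24 [0.51  0.068 0.09 ]
tip z 0.18600000000000005 0.00281778373190642
```

>>> play_rows(twist=[[0, 0, 0], [0, 0, 0], [0, 0, 0], [0, 0, 0], [0, 0, 0], [0, 0, 0], [0, 0, 0], [0, 0, 0]], slide=[[5, 0, 20], [5, 0, 40], [5, 0, 52], [5, 0, 58], [5, 0, 64], [5, 0, 70], [5, 0, 75], [5, 0, 75]], grip=[0, 0, 0, 0, 0, 0, 0, 0])

```text
time: 12.05
tool_pos: [0.5763, 0.2365, 0.0907]
eef_rot: [0.663, 0.749, 0.0, 0.0]
contact_force: [0.1, -0.1, 0.7]
opening: 0.0001
gripper_force: 0.2
```

Run:
```python
from h import *
s=robot.read_state(); print(s["tool_pos"],s["contact_force"],s["time"]); padz()
```

```text
[0.57627629 0.23646541 0.09072405] [ 0.11483688 -0.0510247   0.65389344] 12.05
pad a 15 [0.127 0.131 0.134]
gate bar a 49 [0.124 0.128 0.13 ]
pad b 121 [0.11  0.115 0.137]
gate bar b 47 [0.137 0.141 0.144]
blue 24 [0.511 0.067 0.09 ]
```

Paddle b is down about 16 mm and its gate is up 13 mm. Paddle a is still at rest. I'll press on.

>>> play_rows(twist=[[0, 0, 0], [0, 0, 0], [0, 0, 0], [0, 0, 0], [0, 0, 0], [0, 0, 0], [0, 0, 0], [0, 0, 0]], slide=[[0, 0, 6], [0, 0, 12], [0, 0, 17], [0, 0, 21], [0, 0, 21], [0, 0, 21], [0, 0, 21], [0, 0, 21]], grip=[0, 0, 0, 0, 0, 0, 0, 0])

```text
time: 13.1
tool_pos: [0.5762, 0.2367, 0.07]
eef_rot: [0.663, 0.749, 0.0, -0.0]
contact_force: [-0.5, 1.1, 2.7]
opening: -0.0003
gripper_force: 1.6
```

Run:
```python
from h import *
s=robot.read_state(); print(s["tool_pos"],s["contact_force"],s["time"]); padz()
```

```text
[0.57616096 0.23669022 0.07002979] [-0.4776369   1.08917558  2.68669725] 13.1
pad a 0 
gate bar a 48 [0.123 0.128 0.131]
pad b 109 [0.087 0.096 0.127]
gate bar b 43 [0.151 0.157 0.16 ]
red 8 [ 0.6   -0.03   0.028]
blue 20 [0.511 0.067 0.091]
```

The red sweet now shows at (0.600,-0.030,0.028), inside the dish. I'll release the paddle gently and withdraw upward.

>>> play_rows(twist=[[0, 0, 0], [0, 0, 0], [0, 0, 0], [0, 0, 0], [0, 0, 0], [0, 0, 0], [0, 0, 0], [0, 0, 0]], slide=[[0, 0, -8], [0, 0, -16], [0, 0, -24], [0, 0, -32], [0, 0, -40], [0, 0, -60], [0, 0, -100], [0, 0, -150]], grip=[0, 0, 0, 0, 0, 0, 0, 0])

```text
time: 14.15
tool_pos: [0.5757, 0.2363, 0.2214]
eef_rot: [0.663, 0.749, -0.001, -0.0]
contact_force: [-0.4, 1.1, -0.1]
opening: -0.0001
gripper_force: 0.0
```

>>> play_rows(twist=[[0, 0, 0], [0, 0, 0], [0, 0, 0], [0, 0, 0], [0, 0, 0], [0, 0, 0]], slide=[[0, 0, 0], [0, 0, 0], [0, 0, 0], [0, 0, 0], [0, 0, 0], [0, 0, 0]], grip=[0, 0, 0, 0, 0, 0])

```text
time: 14.9
tool_pos: [0.5761, 0.2365, 0.2197]
eef_rot: [0.663, 0.749, -0.0, -0.0]
contact_force: [-0.0, -0.3, -0.4]
opening: -0.0001
gripper_force: 0.0
```

Run:
```python
from h import *
s=robot.read_state(); print(s["tool_pos"],s["contact_force"],s["time"]); padz(); c=dish("scene")
a=c["frame"][130:290,290:480]; cv2.imwrite("pics/s6.png",cv2.resize(a,None,fx=3.7,fy=3.7,interpolation=cv2.INTER_CUBIC))
```

```text
[0.57613028 0.23654509 0.2197322 ] [-0.0143094  -0.2642967  -0.38594979] 14.9
pad a 128 [0.128 0.131 0.134]
gate bar a 49 [0.123 0.128 0.13 ]
pad b 147 [0.129 0.131 0.133]
gate bar b 57 [0.123 0.128 0.131]
red 1 [ 0.599 -0.029  0.029]
blue 24 [0.513 0.068 0.092]
scene 190
((0.6050047278404236, -0.003477351041510701), 0.05504494532942772) x [0.55324421 0.6550566 ] y [-0.05291543  0.04785324]
```

View pics/s6.png

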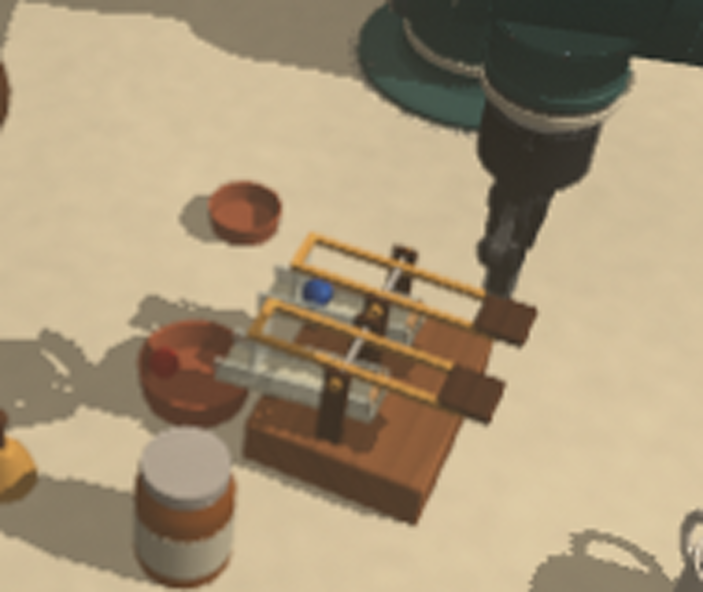

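The picture shows the red sweet in the dish at (163,362), unmoved for nearly 2 s. The blue sweet is still behind its gate at (318,292), both paddles are back up, and the arm is clear.

```bash
python3 -c "
from bench import robot
print(robot.hand_in())"
```

```text
the job is handed in; nothing more can be done
None
```

I handed the job in with the red sweet lying in the 106 mm dish under lane b's spout, both paddles back up, the blue sweet still behind its gate and the arm clear; the hand-in returned no verdict.

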